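# Stow the scraper and hold the soap pump to the front

### The arm

A 6-joint arm with a two-finger parallel gripper is mounted at the origin on the work surface. World frame = base frame: x ahead of the robot, y to its left, z up, the work surface at z = 0. Lengths are in m, angles in degrees, forces in N, time in s.
With the tool pointing down it reaches from about 0.4 to 0.825 m from the base axis. Payload 7 kg.
Tool frame: the origin (TCP) lies midway between the tips of the shut fingers; the grasp point (between the pads) lies 19 mm behind it; z points along the fingers, y is the line along which they close (so a half turn about z gives the same grasp; the last joint's range is limited). The gripper opens to 88 mm and grips with 3 to 60 N. Pads are 19 mm wide; open, the fingers measure 130 mm over their backs; the gripper's body (78 mm by 193 mm) begins 47 mm behind the grasp point.
Start: joints at [-50.586, 20.546, 0.682, 0, -70.136, -16.507], TCP at [0.263, -0.622, 0.227] pointing down, gripper open.
Joint ranges: [-176.03, 176.03], [-82.01, 121.73], [-58.28, 71.71], [-173.87, 95.51], [-174.79, -0.11], [-173.66, 173.66]. Speed limits (degrees/s): [136.94, 136.94, 172.46, 180, 180, 180].

### API

Orientations are given as [roll, pitch, yaw] about the fixed x, y, z axes, in that order (R = Rz(yaw) Ry(pitch) Rx(roll)).
In Python, from plant import telemetry, viewer, workorder gives the robot as it stands. The module is installed in compiled form; this text tells all that it offers.
- The arm moves only by the tool carry_out, never from a script. Its argument "rows" is a list of rows, each a list of 6 numbers: the shift along the tool's x, y, z in m, then the turn, a rotation vector about the tool's x, y, z in rad. In form: [[tx, ty, tz, ax, ay, az], ...]. A call has 1 to 8 rows; each row is the pose to reach, as a shift and turn from the pose commanded when the call began, along the tool's axes at that moment; what a row does not reach only later rows make up. A row lasts 1/8 s, in which the tool goes at most 62.5 mm and 10.7 degrees, less where a joint would pass 70% of its speed; a pose out of reach is approached as far as the arm can. A call with a gripper value outside its range is refused whole. "grip" is the gripper's target within -1 to 1 (fully open at 1, half-way at 0, shut at -1), set as the call begins (left out, the last holds). The fingers move at their own pace and stop on an object; the grip force is fixed at half the most. Time passes only in rows, so rows that repeat a pose let the fingers close. It gives the time, the measured TCP pose, the force, the opening and the grip force at its end, in the units of the state.
- telemetry.get_obs(): the state, without advancing time (a new reading comes with each control period).
- viewer.snapshot(name): name is "scene" or "top"; returns the picture (480x640x3 uint8, red, green, blue); there is no depth.
- viewer.camera_info(name): a dict with "intrinsics" (3x3 intrinsics, pixels), "extrinsics" (4x4, takes a point from camera to world coordinates). Camera axes: x right, y down, z forward; pixel columns grow to the right and rows downward; lengths in m; the calibration is good to about 2 mm. A picture is of the moment at which its call begins. camera_info takes no time and is no camera call.
- workorder.close_job(): hands the job in; it is judged then, once.
The state is a dict: "clock": time; "joint_pos": joint angles; "qvel": joint speeds; "tau": joint torques, N m; "tool_pos": TCP position; "orientation": TCP orientation; "force": force on the tool from outside, world axes, zero at the start; "moment": the same for the moment, N m; "opening": finger opening in m; "gripper_force": force on a finger pad.
Only numpy, scipy, OpenCV 4.12 (cv2) and the standard library are available. Lean on these libraries where they do the work, as an engineer would, in place of code of your own. Each camera call takes 0.05 s, during which the arm holds its last target. There are 200 camera calls.

### The job

Take the silicone scraper out of the draining rack and slide it upright, fully down, into the narrow slot on the revolving sink caddy, and let go of it. Then turn the caddy until the pump bottle of hand cleaner is lined up with the fixed pointer on the caddy's base, and finish still gripping the caddy's top handle, holding the turntable still there so that someone can pump soap. Leave the jug, the funnel and the wiper arm where they are.

Things in the scene. Friction and masses are not known exactly. Their poses are not given: they have to be found in the camera images.
- scraper: Loose flat silicone scraper, about 90 g, standing upright in the draining rack: a blade 7 mm thick (its x), 80 mm wide (its y), 115 mm tall in all (z up); the top 24 mm is a bead 12 mm thick, the place to grip (bead centre 103 mm above the origin). Origin: centre of its lower edge. Symmetric front to back.
- rack: Fixed draining rack: foot 80 x 120 mm, 5 mm thick (the scraper stands on it), two rims 21 mm high at x = +-38 mm, and in the middle an upright pocket 11 mm wide along its x and 92 mm along its y, walls to 45 mm above the ledge. Origin: centre of the underside. The scraper is drawn straight up out of it.
- turntable (a joint): Angle of the turntable (disc of radius 145 mm, top 30 mm above the ledge) about its vertical axis, rad, growing counter-clockwise seen from above. At 0, or a whole turn (6.283), the pump bottle is exactly at the pointer. Starts between 0.7 and 5.5, turns easily past a full turn both ways and stays where it is left (rubbing about 0.05 N m).
- slot_floor (a point): Centre of the floor of the caddy's slot, 36 mm above the ledge, 100 mm from the turntable's axis, opposite the pump; turns with the turntable. z up, x across the slot (radial, towards the axis), y along it. The slot is open at the top: 10 mm wide (x), 84 mm long (y), straight walls to 40 mm above this point, then a 45 degree flare to 48 mm. A seated scraper stands on the floor.
- pump_axis (a point): Point on the axis of the pump bottle (round, white, radius 31 mm, black pump head with a spout pointing outwards, top 168 mm above the ledge), 100 mm from the turntable's axis, turning with it. It is the only pump on the caddy; the two other containers are plain lidded jars up to 114 mm high, 90 degrees either side of it.
- front_mark (a point): Fixed point on the line from the turntable's axis to the pointer, 100 mm from the axis: pump_axis must come here.
- pointer_tip (a point): Tip of the fixed pointer, a narrow black ridge on a tongue of the caddy's base that sticks out from under the turntable, 193 mm from the axis, 20 mm above the ledge. It points roughly away from the robot.
- handle (a point): Steel bar handle on top of the caddy's centre post, turning with the turntable: 14 mm thick (its x), 70 mm long (its y), 28 mm tall. This point: the bar's centre, on the turntable's axis, 158 mm above the ledge; z up, x towards the pump bottle. Grip it across the 14 mm from above. The post is 10 mm thick.
- jug: Closed yellow jug, 100 x 75 mm, 192 mm tall, bystander. Origin: centre of its underside.
- funnel: Black plastic funnel standing on its mouth, 120 mm across, 120 mm tall, bystander. Origin: centre of its underside.
- wiper_arm: Black wiper arm lying flat along its x, 393 mm long, up to 16 mm high, bystander. Origin: on the ledge, 185 mm from its thick end and 208 mm from the other.
Things that resemble listed ones, but are neither listed nor needed, are in the scene too. There is more than one size of the scraper; the one meant has the size given above.

How it is judged (in metres and radians):
On the way, in this order (a step that is already met when the one before it is completed fails the run):
1. the scraper is fully down in the caddy's slot and let go (z of scraper in the frame of slot_floor between -0.004 and 0.006 m and horizontal distance between scraper and slot_floor below 0.006 m and angle between scraper's own z axis and vertical below 0.2 rad and contact force between the fingers and scraper below 0.3 N), for 0.3 s.
2. the pump bottle is at the pointer with the handle gripped (horizontal distance between pump_axis and front_mark below 0.014 m and (contact force between the fingers and turntable_c0 above 2 N or contact force between the fingers and turntable_c1 above 2 N)), for 0.2 s.
At the end, for the whole second after the job is handed in: The scraper stands on the slot's floor (within 6 mm, tilted under 0.2 rad), not held; the pump bottle's axis is within 14 mm of the front mark; the fingers hold the caddy handle (bar turntable_c0 or its post turntable_c1) with over 2 N; the turntable is still (under 0.08 rad/s) (all of step 1 and all of step 2 and velocity of joint turntable between -0.08 and 0.08 rad/s); the arm keeps its last pose, push and grip.
It fails at once if the jug was moved more than 20 mm (distance of jug from where it was at the start of the episode above 0.02 m).
It fails at once if the funnel was moved more than 20 mm (distance of funnel from where it was at the start of the episode above 0.02 m).
It fails at once if the wiper arm was moved more than 20 mm (distance of wiper_arm from where it was at the start of the episode above 0.02 m).
It also fails if it takes over 72 s, if anything falls off the work surface, if the arm or the gripper's body presses on something with over 40 N, if the wrist force passes 120 N, or if a joint passes its speed limit or range.

## Working session

There is one attempt and no reset: what is moved stays moved. The work goes in short steps, Python scripts to look and compute and a tool call to move; the robot and the scene stay as the last step left them, time stands still between calls to the robot, and variables do not carry over. Pictures are saved under pics/ and viewed, at most 10 in all, crops included, and the job is handed in when it is done.

Besides the shell and the picture viewer there is one more tool, called after "Request:" as name(argument=value, ...) on one line, values as JSON. carry_out: Moves the arm, as the interface text tells. Its arguments: {"type":"object","properties":{"rows":{"type":"array"},"grip":{"type":"number"}},"required":["rows"]}

```bash
mkdir -p pics; python3 - <<'E'
from plant import telemetry, viewer
import cv2,numpy as np
for n in("scene","top"):
    cv2.imwrite(f"pics/{n}0.png",viewer.snapshot(n)[:,:,::-1]); c=viewer.camera_info(n); print(n,np.round(c["intrinsics"],1).tolist(),np.round(c["extrinsics"],3).tolist())
o=telemetry.get_obs();print(o)
E
```

```text
scene [[451.8, 0.0, 317.4], [0.0, 451.8, 243.4], [0.0, 0.0, 1.0]] [[0.699, 0.38, -0.606, 1.293], [0.715, -0.394, 0.578, -0.747], [-0.019, -0.837, -0.547, 0.849], [0.0, 0.0, 0.0, 1.0]]
top [[540.3, 0.0, 321.9], [0.0, 540.3, 242.1], [0.0, 0.0, 1.0]] [[-0.024, -0.995, 0.101, 0.35], [-1.0, 0.024, 0.001, -0.006], [-0.003, -0.101, -0.995, 1.656], [0.0, 0.0, 0.0, 1.0]]
{'clock': 0.1, 'joint_pos': array([-5.05859939e+01,  2.05870582e+01,  6.39419435e-01, -1.79920267e-02,
       -7.01340783e+01, -1.65065969e+01]), 'qvel': array([ 0.01325966, -0.12002575,  0.21457905, -0.00719662,  0.07471501,
       -0.07806993]), 'tau': array([-1.72937991e-03, -5.84159482e+01,  2.93752044e+01,  7.01564670e+00,
        1.02059939e-02, -4.63339745e-05]), 'tool_pos': array([ 0.26255079, -0.62138504,  0.22572165]), 'orientation': array([ 1.79916845e+02, -7.00259999e-03, -1.57098712e+02]), 'force': array([-0.97014705, -0.54767952,  0.40958038]), 'moment': array([0.00203013, 0.04534645, 0.01649247]), 'gripper_force': 0.0, 'opening': 0.0877480519196027}
```

View pics/top0.png

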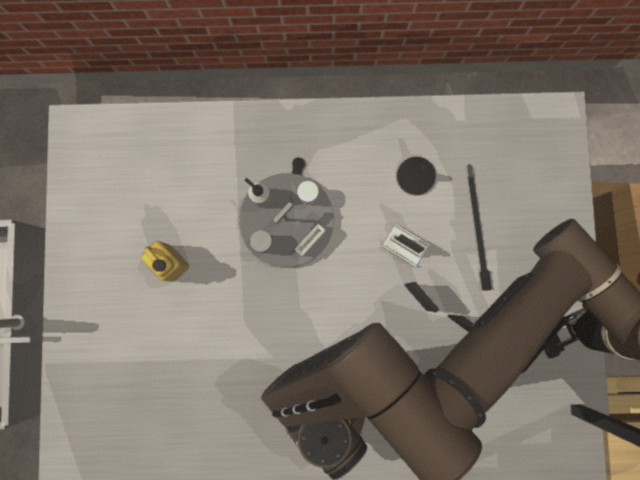

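View pics/scene0.png

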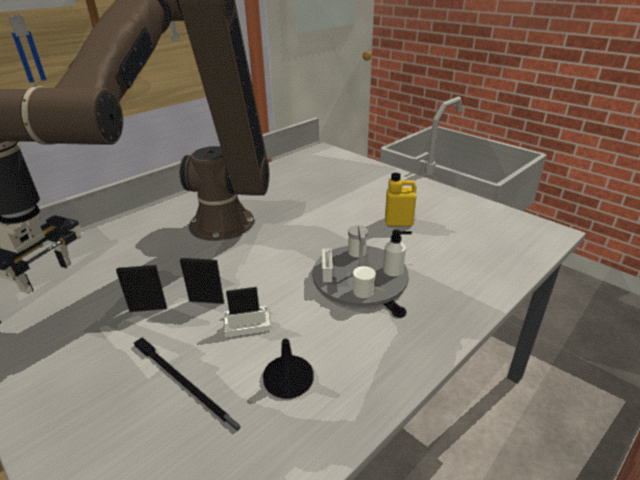

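Top view: the rack with the black scraper is at (405,244), the caddy at about (289,221), the pump at (258,190), the slot at (311,240) and the pointer at (298,165). The jug is at (163,260), the funnel at (416,175) and the wiper at (480,230).
Things that could be taken for the scraper: the one in the rack (top 407,241; scene 243,301), and the free-standing plates at scene (142,288) / top (462,323) and scene (202,281) / top (420,297), which look bigger. I choose the one in the rack and check it in a close crop.

```bash
python3 - <<'E'
import cv2,numpy as np
t=cv2.imread("pics/top0.png");s=cv2.imread("pics/scene0.png")
a=cv2.resize(t[145:275,230:440],None,fx=3.8,fy=3.8,interpolation=cv2.INTER_CUBIC)
a=cv2.convertScaleAbs(a,alpha=1.2,beta=20)
b=cv2.resize(s[220:345,210:420],None,fx=3.8,fy=3.8,interpolation=cv2.INTER_CUBIC)
cv2.imwrite("pics/c_top.png",a);cv2.imwrite("pics/c_scene.png",b)
E
```

```text
(no output)
```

View pics/c_top.png

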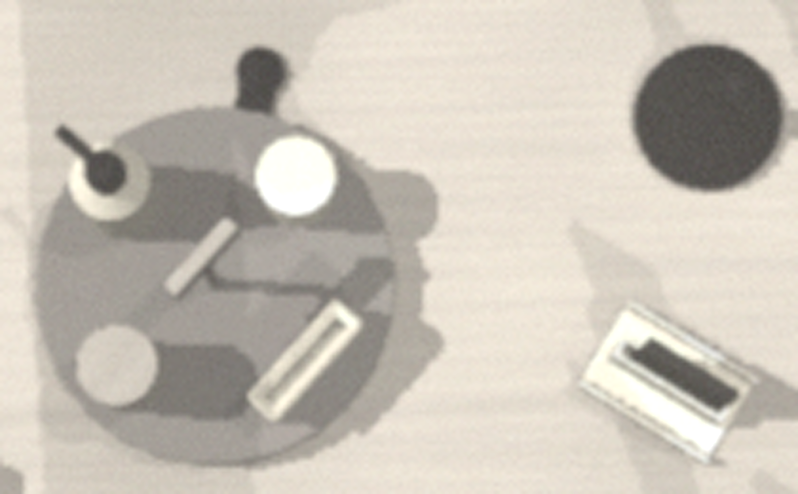

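View pics/c_scene.png

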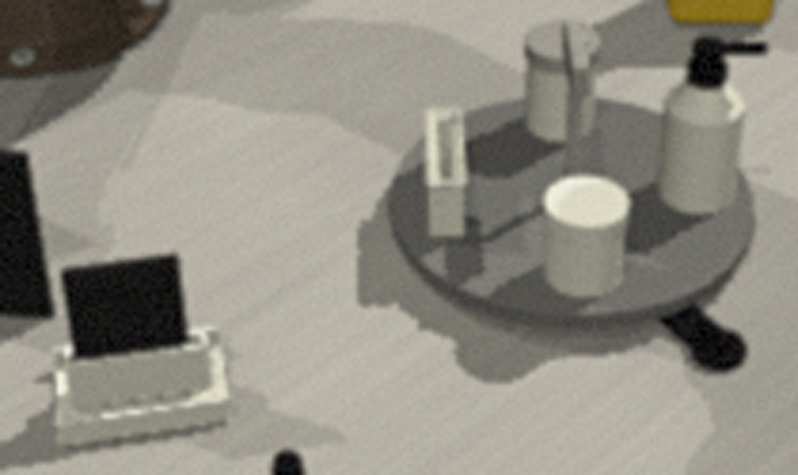

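The crops confirm a bead-topped scraper standing in the rack pocket. In the enlarged top crop it runs from (637,350) to (732,400). The slot rim corners are (333,300), (360,322), (272,420) and (249,398), the handle ends (230,222) and (173,292), the pump head (106,172), and the tongue end (262,72). I now fit these with the calibration.

```bash
cat > h.py <<'E'
import numpy as np,cv2
from scipy.optimize import least_squares
from plant import viewer
C={n:viewer.camera_info(n) for n in("scene","top")}
def proj(n,P):
    P=np.atleast_2d(P);E=np.linalg.inv(C[n]["extrinsics"]);q=(P@E[:3,:3].T+E[:3,3])@C[n]["intrinsics"].T
    return q[:,:2]/q[:,2:]
def back(n,uv,z):
    E=C[n]["extrinsics"];d=E[:3,:3]@np.linalg.inv(C[n]["intrinsics"])@[uv[0],uv[1],1.];return E[:3,3]+d*(z-E[2,3])/d[2]
ct=lambda x,y:((x+.5)/3.8-.5+230,(y+.5)/3.8-.5+145)
cs=lambda x,y:((x+.5)/3.8-.5+210,(y+.5)/3.8-.5+220)
def boxes(p,w,d,z0,z1): # x,y,yaw ; w along x
    x,y,a=p;c,s=np.cos(a),np.sin(a)
    return np.array([[x+c*i*w/2-s*j*d/2,y+s*i*w/2+c*j*d/2,z] for i in(-1,1) for j in(-1,1) for z in(z0,z1)])
E
cat > m.py <<'E'
from h import *
b=lambda x,y,z:back("top",ct(x,y),z)
disc=b(216,285.5,.03);print("disc",disc, np.linalg.norm(b(35,285,.03)-b(397,285,.03)))
h1,h2=b(230,222,.172),b(173,292,.172);print("handle",(h1+h2)/2,np.linalg.norm(h1-h2))
sl=np.mean([b(*q,.084) for q in((333,300),(360,322),(272,420),(249,398))],0)
pu=b(106,172,.168);tip=b(262,72,.01);
for n,v in(("slot",sl),("pump",pu),("tip",tip)):
    for c in(disc,(h1+h2)/2):
        d=(v-c)[:2];print(n,v,np.linalg.norm(d),np.degrees(np.arctan2(d[1],d[0])))
d=h1-h2;print("handle ang",np.degrees(np.arctan2(d[1],d[0])))
# caddy fit, both views: x,y,theta
obs=[("top",ct(106,172),(.1,0,.168)),("top",ct(230,222),(0,-.035,.172)),("top",ct(173,292),(0,.035,.172)),("top",ct(303.5,360),(-.1,0,.084)),
("top",ct(216,285.5),(0,0,.03)),("scene",cs(708,44),(.1,0,.168)),("scene",cs(446,147),(-.1,0,.084)),("scene",cs(566,44),(0,0,.168))]
def res(p,full=0):
    c,s=np.cos(p[2]),np.sin(p[2]);r=[proj(n,[p[0]+c*q[0]-s*q[1],p[1]+s*q[0]+c*q[1],q[2]])[0]-uv for n,uv,q in obs]
    return np.ravel(r)
f=least_squares(res,[disc[0],disc[1],.76],x_scale=[.01,.01,.1],loss="soft_l1");print("caddy",f.x,np.degrees(f.x[2]),"\n",np.round(f.fun.reshape(-1,2),1).tolist())
# scraper fit by silhouettes
M={}
for n,r in(("top",(380,222,435,270)),("scene",(222,284,268,316))):
    g=cv2.imread(f"pics/{n}0.png").max(2);m=np.zeros((480,640),np.uint8);x0,y0,x1,y1=r;m[y0:y1,x0:x1]=(g[y0:y1,x0:x1]<50)
    k,l,st,_=cv2.connectedComponentsWithStats(m);i=1+np.argmax(st[1:,4]);M[n]=cv2.GaussianBlur((l==i).astype(np.float32),(0,0),1);print(n,st[i])
def sil(p):
    e=[]
    for n in M:
        im=np.zeros((480,640),np.uint8)
        for w,z0,z1 in((.012,.096,.120),(.007,.055,.096)):
            q=proj(n,boxes(p,w,.08,z0,z1));hl=cv2.convexHull(q.astype(np.float32));cv2.fillConvexPoly(im,np.round(hl*16).astype(np.int32),1,shift=4)
        e.append(((cv2.GaussianBlur(im.astype(np.float32),(0,0),1)-M[n])**2).sum())
    return sum(e)
from scipy.optimize import differential_evolution as DE
g=back("top",(408.5,242.5),.11);print(g)
r=DE(sil,[(g[0]-.04,g[0]+.04),(g[1]-.04,g[1]+.04),(-.6,1.0)] if 0 else [(g[0]-.04,g[0]+.04),(g[1]-.04,g[1]+.04),(-1.57,1.57)],seed=1,maxiter=60,popsize=12)
print("scraper",r.x,np.degrees(r.x[2]),r.fun,sum((m**2).sum() for m in M.values()))
E
python3 m.py
```

```text
disc [0.58631662 0.10096135 0.03      ] 0.28945143694696834
handle [0.58697963 0.10181886 0.172     ] 0.06613972973338361
slot [0.5190113  0.03098829 0.084     ] 0.09708879781675941 -133.88670448139004
slot [0.5190113  0.03098829 0.084     ] 0.09816650104224271 -133.81864043861134
pump [0.65251941 0.17135301 0.168     ] 0.09663226595171462 46.75650845026255
pump [0.65251941 0.17135301 0.168     ] 0.09555344792641267 46.693841386831735
tip [0.76454469 0.06158075 0.01      ] 0.18252692564730405 -12.4596662389609
tip [0.76454469 0.06158075 0.01      ] 0.1820671824281533 -12.768181440646691
handle ang -39.99354001729009
caddy [0.58629001 0.10072137 0.82465555] 47.249282457619614 
 [[-1.0, -0.6], [1.3, 0.1], [-0.5, 0.4], [1.3, 0.1], [0.1, 0.0], [0.0, -0.4], [-0.7, -1.2], [2.5, 0.7]]Traceback (most recent call last):
  File "m.py", line 22, in <module>
    k,l,st,_=cv2.connectedComponentsWithStats(m);i=1+np.argmax(st[1:,4]);M[n]=cv2.GaussianBlur((l==i).astype(np.float32),(0,0),1);print(n,st[i])
                                                     ~~~~~~~~~^^^^^^^^^^
    return _wrapfunc(a, 'argmax', axis=axis, out=out, **kwds)
    return bound(*args, **kwds)
ValueError: attempt to get argmax of an empty sequence
```

```bash
sed -i 's/<50)/<{"top":90,"scene":50}[n])/' m.py; python3 m.py | tail -5
```

```text
[[-1.0, -0.6], [1.3, 0.1], [-0.5, 0.4], [1.3, 0.1], [0.1, 0.0], [0.0, -0.4], [-0.7, -1.2], [2.5, 0.7]]
top [396 235  28  18 182]
scene [227 288  32  26 668]
[ 0.5001258 -0.2538073  0.11     ]
scraper [ 0.5010045  -0.2639949  -0.53295814] -30.53625219851794 87.82133483886719 756.3385
```

```bash
cat > go.py <<'E'
import sys,numpy as np
from scipy.spatial.transform import Rotation as R
from plant import telemetry
o=telemetry.get_obs();x,y,z,yaw=map(float,sys.argv[1:5])
R0=R.from_euler("xyz",o["orientation"],degrees=True);R1=R.from_euler("xyz",[180,0,yaw],degrees=True)
print("t",o["clock"],np.round(o["tool_pos"],4),np.round(o["orientation"],2),"F",np.round(o["force"],1),"open",o["opening"],o["gripper_force"],"j",np.round(o["joint_pos"],0))
print(np.round(R0.inv().apply(np.array([x,y,z])-o["tool_pos"]),4).tolist(),np.round((R0.inv()*R1).as_rotvec(),4).tolist())
E
python3 go.py 0.501 -0.262 0.225 -120.5
```

```text
t 0.1 [ 0.2626 -0.6214  0.2257] [ 1.7992e+02 -1.0000e-02 -1.5710e+02] F [-1.  -0.5  0.4] open 0.0877480519196027 0.0 j [-51.  21.   1.  -0. -70. -17.]
[-0.3595, 0.2383, 0.001] [0.0014, 0.0003, -0.6388]
```

Request:
carry_out(rows=[[-0.36,0.238,0.0,0,0,-0.639],[-0.36,0.238,0.0,0,0,-0.639],[-0.36,0.238,0.0,0,0,-0.639],[-0.36,0.238,0.0,0,0,-0.639],[-0.36,0.238,0.0,0,0,-0.639],[-0.36,0.238,0.0,0,0,-0.639],[-0.36,0.238,0.0,0,0,-0.639],[-0.36,0.238,0.0,0,0,-0.639]], grip=1)

```text
clock: 1.1
tool_pos: [0.5034, -0.2594, 0.2262]
orientation: [180.0, 0.0, -120.2]
force: [-0.1, -0.5, 0.1]
opening: 0.0875
gripper_force: 0.0
```

```bash
python3 go.py 0.501 -0.262 0.092 -120.5
```

```text
t 1.1 [ 0.5034 -0.2594  0.2262] [ 1.7998e+02  1.0000e-02 -1.2022e+02] F [-0.1 -0.5  0.1] open 0.0874985369566003 0.0 j [ -7.  10. -13.  -0. -66. -23.]
[0.0035, 0.0007, 0.1342] [0.0003, 0.0002, 0.0048]
```

Request:
carry_out(rows=[[0.003,0.0,0.05,0,0,0.005],[0.003,0.0,0.1,0,0,0.005],[0.003,0.0,0.137,0,0,0.005],[0.003,0.0,0.137,0,0,0.005],[0.003,0.0,0.137,0,0,0.005],[0.003,0.0,0.137,0,0,0.005]])

```text
clock: 1.85
tool_pos: [0.5013, -0.2654, 0.0915]
orientation: [-179.8, 0.1, -120.8]
force: [-0.7, 0.3, 1.2]
opening: 0.0878
gripper_force: 0.0
```

```bash
python3 - <<'E'
from plant import viewer
import cv2
s=viewer.snapshot("scene")[:,:,::-1];cv2.imwrite("pics/s1.png",cv2.resize(s[200:350,150:350],None,fx=4,fy=4,interpolation=cv2.INTER_CUBIC))
E
```

```text
(no output)
```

View pics/s1.png

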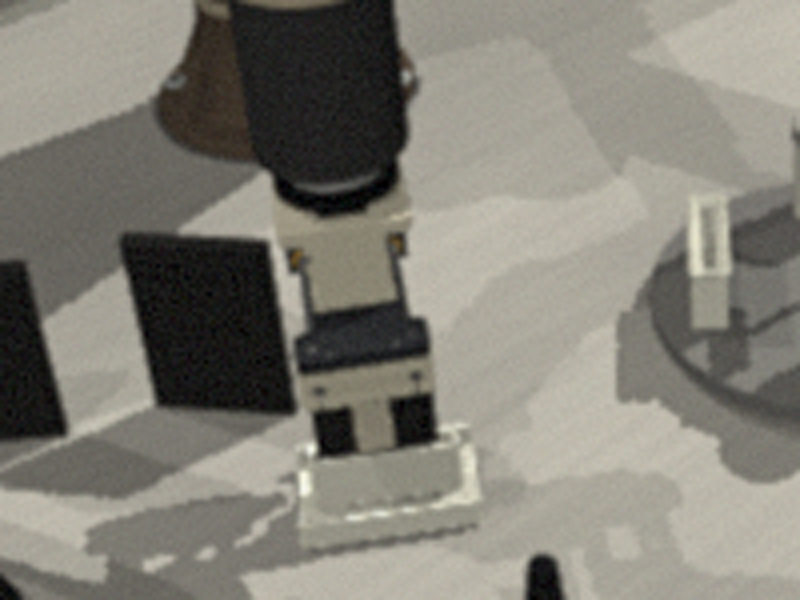

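The fingers straddle the scraper (crop x 315–440, finger centre 375), so the grasp is centred. Closing.

Request:
carry_out(rows=[[0,0,0.002,0,0,0],[0,0,0.002,0,0,0],[0,0,0.002,0,0,0],[0,0,0.002,0,0,0],[0,0,0.002,0,0,0],[0,0,0.002,0,0,0],[0,0,0.002,0,0,0],[0,0,0.002,0,0,0]], grip=-1)

```text
clock: 2.9
tool_pos: [0.5001, -0.265, 0.0875]
orientation: [180.0, -0.0, -120.8]
force: [0.7, 0.4, -0.0]
opening: 0.0132
gripper_force: 0.0
```

Request:
carry_out(rows=[[0,0,-0.02,0,0,0],[0,0,-0.05,0,0,0],[0,0,-0.09,0,0,0],[0,0,-0.13,0,0,0],[0,0,-0.17,0,0,0],[0,0,-0.17,0,0,0],[0,0,-0.17,0,0,0]])

```text
clock: 3.78
tool_pos: [0.4997, -0.2647, 0.2569]
orientation: [180.0, 0.0, -120.8]
force: [-0.1, 0.4, -1.1]
opening: 0.0116
gripper_force: 30.0
```

```bash
python3 go.py 0.518 0.028 0.26 -43.1
```

```text
t 3.775 [ 0.4997 -0.2647  0.2569] [ 1.7995e+02  2.0000e-02 -1.2078e+02] F [-0.1  0.4 -1.1] open 0.011644369886244588 29.997118413448334 j [ -8.   9. -11.  -0. -70. -23.]
[-0.2608, 0.134, -0.0029] [0.0005, 0.0008, -1.3558]
```

Request:
carry_out(rows=[[-0.26,0.134,-0.01,0,0,-1.1],[-0.26,0.134,-0.01,0,0,-1.1],[-0.26,0.134,-0.01,0,0,-1.1],[-0.26,0.134,-0.01,0,0,-1.1],[-0.26,0.134,-0.01,0,0,-1.1],[-0.26,0.134,-0.01,0,0,-1.1],[-0.26,0.134,-0.01,0,0,-1.1],[-0.26,0.134,-0.01,0,0,-1.1]])

```text
clock: 4.78
tool_pos: [0.5176, 0.0265, 0.2668]
orientation: [179.9, 0.0, -58.0]
force: [-0.4, 0.4, -1.1]
opening: 0.0119
gripper_force: 30.0
```

```bash
python3 go.py 0.518 0.028 0.225 -43.1
```

```text
t 4.775 [0.5176 0.0265 0.2668] [ 1.7992e+02  2.0000e-02 -5.7980e+01] F [-0.4  0.4 -1.1] open 0.01186860107919529 29.997071027755737 j [ 25.   4. -15.  -0. -71.   7.]
[-0.0011, -0.0012, 0.0418] [0.0014, 0.0005, -0.2598]
```

Request:
carry_out(rows=[[-0.001,-0.001,0.04,0,0,-0.26],[-0.001,-0.001,0.07,0,0,-0.26],[-0.001,-0.001,0.07,0,0,-0.26],[-0.001,-0.001,0.07,0,0,-0.26],[-0.001,-0.001,0.07,0,0,-0.26]])

```text
clock: 5.4
tool_pos: [0.5192, 0.0284, 0.199]
orientation: [-179.9, -0.1, -42.9]
force: [0.2, -0.3, -0.2]
opening: 0.0114
gripper_force: 30.0
```

```bash
python3 go.py 0.518 0.028 0.19 -43.1; python3 - <<'E'
from plant import viewer
import cv2,numpy as np
s=viewer.snapshot("scene")[:,:,::-1];t=viewer.snapshot("top")[:,:,::-1]
cv2.imwrite("pics/s2raw.png",s);cv2.imwrite("pics/t2raw.png",t)
a=cv2.resize(s[200:310,290:410],None,fx=5,fy=5,interpolation=cv2.INTER_CUBIC)
b=cv2.resize(t[200:310,270:310],None,fx=5,fy=5,interpolation=cv2.INTER_CUBIC)
cv2.imwrite("pics/s2.png",cv2.convertScaleAbs(np.hstack([a,b]),alpha=1.4))
E
```

```text
t 5.4 [0.5192 0.0284 0.199 ] [-1.7989e+02 -7.0000e-02 -4.2940e+01] F [ 0.2 -0.3 -0.2] open 0.011448198076166658 29.99732494354248 j [ 25.   7. -21.   0. -62.  22.]
[-0.0006, 0.0011, 0.009] [-0.002, -0.0012, 0.0028]
```

View pics/s2.png

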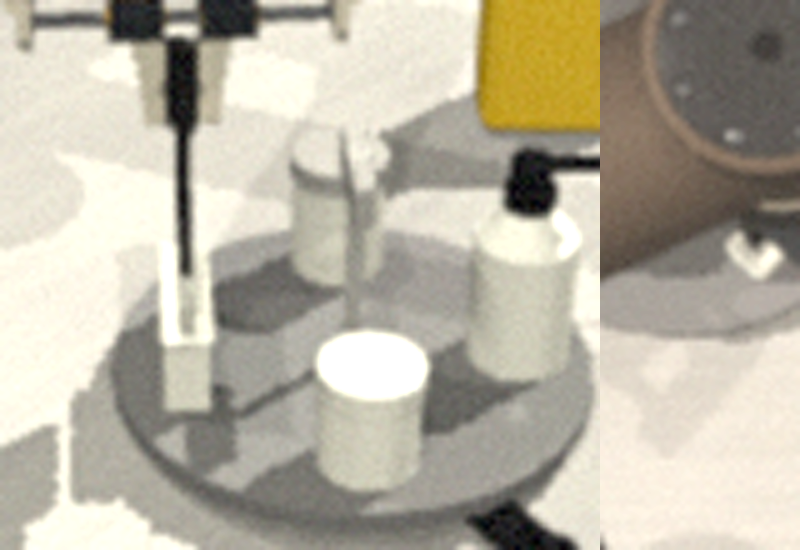

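The scraper hangs edge-on over the slot: its lower near corner is at crop (187,273), and the rim's near corners are at (162,341) and (211,344). I compute the offset in slot axes.

```bash
cat > m2.py <<'E'
from h import *
s2=lambda x,y:((x+.5)/5-.5+290,(y+.5)/5-.5+200)
obs=[("top",ct(333,299),(.013,-.05)),("top",ct(361,322),(-.013,-.05)),("top",ct(272,421),(-.013,.05)),("top",ct(248,398),(.013,.05)),
("scene",s2(161,342),(-.013,-.05)),("scene",s2(211,344),(.013,-.05))]
def tr(p,q,z):
    c,s=np.cos(p[2]),np.sin(p[2]);return [p[0]+c*q[0]-s*q[1],p[1]+s*q[0]+c*q[1],z]
for sel in(obs,obs[:4]):
    f=least_squares(lambda p:np.ravel([proj(n,tr(p,(-q[0] if 0 else q[0],q[1]),.084))[0]-uv for n,uv,q in sel]),[.518,.029,np.radians(46.9)],x_scale=[.01,.01,.1])
    print(f.x[:2],np.degrees(f.x[2]),np.round(f.fun.reshape(-1,2),1).tolist())
f0=np.radians(46.9)
near=back("scene",s2(187,273),.1155);tcp=np.array([.5192,.0284]);c,s=np.cos(f0),np.sin(f0)
d=near[:2]-tcp;print("near corner in slot axes from tcp: x",c*d[0]+s*d[1],"y",-s*d[0]+c*d[1])
sil=back("scene",s2(187,343),.084);print("rim near mid",sil)
E
python3 m2.py
```

```text
[0.51905295 0.02944497] 46.27399992772052 [[1.0, 0.5], [0.2, 0.4], [0.6, -0.5], [0.3, -0.5], [1.2, -1.0], [0.2, -1.6]]
[0.51900537 0.03099041] 47.49794643009624 [[0.2, 0.4], [-0.5, 0.1], [0.4, -0.3], [-0.0, -0.1]]
near corner in slot axes from tcp: x -0.0003235168737141334 y -0.030671892759474247
rim near mid [ 0.55852317 -0.01050633  0.084     ]
```

```bash
cat >> m2.py <<'E'
print("---")
for xy,z in(((182,130),.2075),((182,38),.2315),((187,273),.1165)):
    d=back("scene",s2(*xy),z)[:2]-tcp;print(xy,"slot x",c*d[0]+s*d[1],"y",-s*d[0]+c*d[1])
g=cv2.imread("pics/s2raw.png")
print(g[225:262,322:334].max(2))
im=cv2.resize(g[200:310,290:410],None,fx=6,fy=6,interpolation=cv2.INTER_CUBIC)
for dy,col in((0,(0,0,255)),(.009,(0,255,0))):
    for y in(-.04,.04):
        for z in(.1165,.2075,.2315):
            u=proj("scene",tr((.5192,.0284,f0),(0,y+dy),z))[0];print(dy,y,z,np.round(u,1))
E
python3 m2.py | sed -n '/---/,$p'
```

```text
---
(182, 130) slot x -0.002170618947767664 y -0.025075216727057044
(182, 38) slot x 0.00037603657868134563 y 0.0365707576570692
(187, 273) slot x -0.00037372782893631967 y -0.032123338184079156
[[146 125  86  47  16  26  58 121 160 167 161 159]
 [170 157 128  61  20  38  86 141 166 163 168 162]
 [167 169 151  79  11  60 119 164 172 168 166 169]
 [170 172 152  73  18  70 133 164 167 169 168 166]
 [165 170 147  74  22  67 138 166 166 166 163 167]
 [168 164 147  74  15  74 137 163 170 171 166 169]
 [167 165 153  73  21  74 134 168 166 166 169 166]
 [168 169 153  74  17  75 140 168 169 169 167 165]
 [168 168 147  72  17  76 134 166 170 165 168 165]
 [169 169 152  69  18  75 135 167 165 167 167 167]
 [179 174 156  76  22  73 140 165 170 166 164 168]
 [187 185 169  84  23  80 144 170 174 170 171 164]
 [192 188 167  85  20  74 146 183 185 183 167 168]
 [191 192 167  83  18  61 134 176 188 184 185 182]
 [185 187 174  81  15  60 126 183 192 186 185 188]
 [186 191 173  91  19  55 126 176 190 187 188 184]
 [188 191 167  93  26  59 129 184 190 188 186 186]
 [190 194 174  95  19  56 128 187 188 
[... 648 characters left out ...]
09 135 159 172 178 132 117]
 [189 226 217 173 142 148 149 164 180 188 134 102]
 [188 221 216 169 148 150 159 160 175 184 118  76]
 [191 226 216 174 150 144 151 164 177 181 108  72]
 [187 224 219 178 146 140 143 158 176 185 115  76]
 [192 225 219 182 151 144 140 164 177 185 127  80]
 [184 222 218 184 142 135 137 155 176 188 132  82]]
0 -0.04 0.1165 [327.2 255.8]
0 -0.04 0.2075 [327.  228.4]
0 -0.04 0.2315 [326.9 220.8]
0 0.04 0.1165 [326.2 240.5]
0 0.04 0.2075 [325.9 214. ]
0 0.04 0.2315 [325.8 206.6]
0.009 -0.04 0.1165 [327.1 254. ]
0.009 -0.04 0.2075 [326.9 226.7]
0.009 -0.04 0.2315 [326.8 219.1]
0.009 0.04 0.1165 [326.1 238.9]
0.009 0.04 0.2075 [325.8 212.4]
0.009 0.04 0.2315 [325.7 205.1]
```

```bash
cat > m3.py <<'E'
from h import *
def tr(p,q,z):
    c,s=np.cos(p[2]),np.sin(p[2]);return [p[0]+c*q[0]-s*q[1],p[1]+s*q[0]+c*q[1],z]
P=(.5192,.0284,np.radians(47.06))
s5=lambda u:(np.array(u)-(290,200)+.5)*5-.5
print("fingertip crop pred",[np.round(s5(proj("scene",tr(P,(x,-.0095,0),.199))[0])).tolist() for x in(-.006,.006,-.018,.018)])
for y in(.04,.044,.048):print("top",y,[np.round(proj("top",tr(P,(x,y,0),z))[0],1).tolist() for x,z in((0,.2315),(0,.2075),(0,.1165))])
g=cv2.imread("pics/t2raw.png");print(g[240:262,294:312].max(2))
P1=(.5013,-.2654,np.radians(-30.8)) # s1
s4=lambda u:(np.array(u)-(150,200)+.5)*4-.5
print("s1 finger",[np.round(s4(proj("scene",tr(P1,(.05,y,0),.0915))[0])).tolist() for y in(-.0095,.0095)],"scraper top",[np.round(s4(proj("scene",tr(P1,(.006,y,0),.10))[0])).tolist() for y in(-.04,.04)])
E
python3 m3.py
```

```text
fingertip crop pred [[174.0, 129.0], [196.0, 128.0], [153.0, 130.0], [217.0, 128.0]]
top 0.04 [[299.0, 244.6], [299.4, 245.4], [300.8, 248.4]]
top 0.044 [[298.0, 245.7], [298.4, 246.5], [299.9, 249.5]]
top 0.048 [[297.0, 246.8], [297.4, 247.6], [299.0, 250.5]]
[[ 66  63  61  61  61  59  62  66  81  90  90  92  89  92  96  99 106 114]
 [ 65  58  58  57  60  56  58  71  89 104 108 104 106 106 106 105  95  82]
 [ 60  61  56  59  52  53  44  56  62  69  70  73  78  73  69  62  55  56]
 [ 59  62  59  61  49  49  46  49  51  51  50  52  54  54  45  55  47  47]
 [ 66  69  72  72  58  53  48  53  49  48  48  49  49  50  51  49  51  46]
 [ 74  79  79  79  64  54  55  54  57  55  53  53  46  54  52  54  57  58]
 [ 87  85 101 120 100  62  51  46  56  61  62  60  59  60  58  59  59  60]
 [ 89 107 134 154 132  77  51  37  57  73  66  64  56  61  60  60  63  60]
 [ 95 131 155 158 138  99  64  59  92 113 108  82  63  61  61  61  61  63]
 [ 97 140 165 153 147 125  96  94 126 158 163 126  84  65  64  59  61  65]
 [ 95 125 161 163 154 141 135 126 148 185 199 170 118  76  62  63  62  73]
 [ 91 107 144 
[... 199 characters left out ...]
87  81  90]
 [111 121 119 123 124 144 171 179 176 157 123 102  99  95  98  97  96  95]
 [121 123 121 121 124 129 143 154 151 127 105  99 101 102  97 103  98  99]
 [124 122 121 123 124 123 123 125 125 117 114 112 114 111 110 113 111 109]
 [124 121 123 123 122 126 127 130 132 129 130 129 130 129 127 131 128 123]
 [124 120 123 124 130 129 131 130 130 130 133 132 131 129 130 131 128 125]
 [124 122 126 128 133 131 132 133 134 131 133 130 132 132 132 128 120 113]
 [121 127 126 129 131 132 133 132 131 131 131 132 132 131 124 117 107 110]
 [124 120 127 132 130 132 132 131 133 131 129 131 124 118 114 112 120 120]]
s1 finger [[363.0, 449.0], [394.0, 443.0]] scraper top [[307.0, 402.0], [432.0, 381.0]]
```

Taken together, the checks show the scraper centred in the fingers and needing about 1.2 mm outward (tool +y). I descend in stages and watch the force.

Request:
carry_out(rows=[[0,0.0012,0.0,0,0,0],[0,0.0012,0.015,0,0,0],[0,0.0012,0.03,0,0,0],[0,0.0012,0.038,0,0,0],[0,0.0012,0.044,0,0,0],[0,0.0012,0.05,0,0,0],[0,0.0012,0.05,0,0,0]])

```text
clock: 6.38
tool_pos: [0.518, 0.0279, 0.147]
orientation: [-179.9, -0.0, -42.9]
force: [4.4, 3.0, -3.9]
opening: 0.012
gripper_force: 30.0
```

Request:
carry_out(rows=[[0,-0.0005,0.006,0,0,0],[0,-0.0005,0.012,0,0,0],[0,-0.0005,0.018,0,0,0],[0,-0.0005,0.023,0,0,0],[0,-0.0005,0.023,0,0,0]])

```text
clock: 7.0
tool_pos: [0.5182, 0.0281, 0.124]
orientation: [-180.0, -0.0, -42.9]
force: [5.9, 2.3, -2.2]
opening: 0.0117
gripper_force: 30.0
```

Request:
carry_out(rows=[[0,0,0.002,0,0,0],[0,0,0.004,0,0,0],[0,0,0.005,0,0,0],[0,0,0.006,0,0,0],[0,0,0.006,0,0,0]])

```text
clock: 7.62
tool_pos: [0.5185, 0.0281, 0.1187]
orientation: [-179.9, -0.0, -42.8]
force: [5.1, 2.2, 3.2]
opening: 0.0113
gripper_force: 30.0
```

Floor contact at the expected height (force z rose to +3 N). Release and rise.

Request:
carry_out(rows=[[0,0,0,0,0,0],[0,0,0,0,0,0],[0,0,0,0,0,0],[0,0,0,0,0,0],[0,0,0,0,0,0],[0,0,0,0,0,0]], grip=0.2)

```text
clock: 8.38
tool_pos: [0.5178, 0.0278, 0.1185]
orientation: [180.0, 0.0, -42.8]
force: [0.7, 0.1, -0.1]
opening: 0.0525
gripper_force: 0.0
```

Request:
carry_out(rows=[[0,0,-0.01,0,0,0],[0,0,-0.04,0,0,0],[0,0,-0.08,0,0,0],[0,0,-0.12,0,0,0],[0,0,-0.12,0,0,0]], grip=0.2)

```text
clock: 9.0
tool_pos: [0.5197, 0.0283, 0.2428]
orientation: [-179.6, -0.2, -42.8]
force: [-0.1, 0.5, -0.8]
opening: 0.0529
gripper_force: 0.0
```

```bash
python3 go.py 0.5863 0.1009 0.235 -43.2; python3 - <<'E'
from plant import viewer
import cv2,numpy as np
s=viewer.snapshot("scene")[:,:,::-1]
cv2.imwrite("pics/s3raw.png",s)
cv2.imwrite("pics/s3.png",cv2.convertScaleAbs(cv2.resize(s[200:320,290:430],None,fx=5,fy=5,interpolation=cv2.INTER_CUBIC),alpha=1.4))
E
```

```text
t 9.0 [0.5197 0.0283 0.2428] [-179.65   -0.21  -42.82] F [-0.1  0.5 -0.8] open 0.05288772791001883 0.0 j [ 25.   5. -17.   0. -67.  22.]
[-0.0006, -0.0984, 0.0084] [-0.0061, -0.0036, 0.0066]
```

View pics/s3.png

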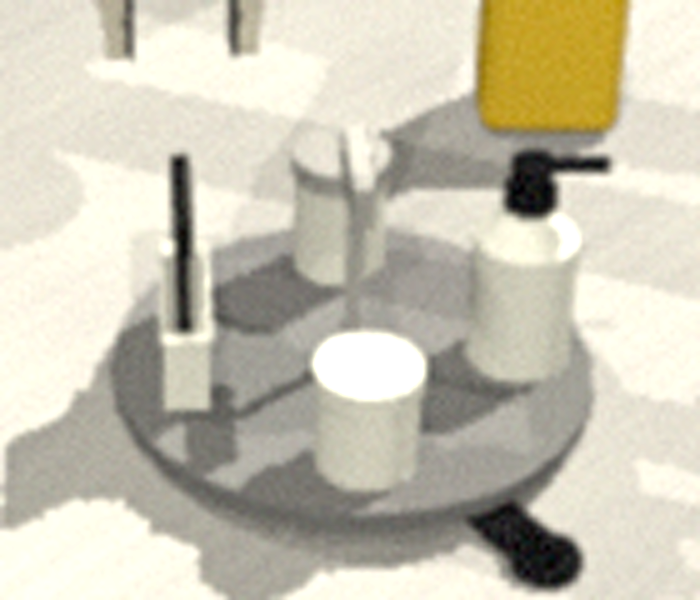

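The scraper stands upright in the slot (crop (180,155) to (183,330)), the fingers are clear, and the caddy has not turned. Now the handle at (352,155).

Request:
carry_out(rows=[[-0.0005,-0.05,0,0,0,0.006],[-0.0005,-0.0985,0,0,0,0.006],[-0.0005,-0.0985,0,0,0,0.006],[-0.0005,-0.0985,0.04,0,0,0.006],[-0.0005,-0.0985,0.08,0,0,0.006],[-0.0005,-0.0985,0.1,0,0,0.006],[-0.0005,-0.0985,0.1,0,0,0.006],[-0.0005,-0.0985,0.1,0,0,0.006]])

```text
clock: 10.05
tool_pos: [0.5847, 0.1003, 0.1393]
orientation: [-180.0, -0.0, -43.2]
force: [0.5, -1.1, -0.1]
opening: 0.0526
gripper_force: 0.0
```

Request:
carry_out(rows=[[0,0,0,0,0,0],[0,0,0,0,0,0],[0,0,0,0,0,0],[0,0,0,0,0,0],[0,0,0,0,0,0],[0,0,0,0,0,0],[0,0,0,0,0,0]], grip=-1)

```text
clock: 10.92
tool_pos: [0.5869, 0.103, 0.1388]
orientation: [-179.7, -0.1, -43.1]
force: [7.3, 9.1, -5.3]
opening: 0.0136
gripper_force: 30.0
```

Gripped (13.6 mm opening). I take out the roughly 3 mm centring error, then turn clockwise by about 59°.

Request:
carry_out(rows=[[0,-0.003,0,0,0,0],[0,-0.003,0,0,0,0.04],[0,-0.003,0,0,0,0.12],[0,-0.003,0,0,0,0.2],[0,-0.003,0,0,0,0.28],[0,-0.003,0,0,0,0.36],[0,-0.003,0,0,0,0.44],[0,-0.003,0,0,0,0.52]])

```text
clock: 11.92
tool_pos: [0.5881, 0.1038, 0.1388]
orientation: [-179.8, 0.0, -73.1]
force: [5.8, 4.8, -3.5]
opening: 0.0139
gripper_force: 30.0
```

Request:
carry_out(rows=[[0,0,0,0,0,0.08],[0,0,0,0,0,0.16],[0,0,0,0,0,0.24],[0,0,0,0,0,0.32],[0,0,0,0,0,0.4],[0,0,0,0,0,0.47],[0,0,0,0,0,0.515],[0,0,0,0,0,0.515]])

```text
clock: 12.92
tool_pos: [0.5895, 0.1039, 0.1388]
orientation: [-179.7, 0.2, -102.5]
force: [11.3, 2.9, -7.3]
opening: 0.0137
gripper_force: 30.0
```

```bash
python3 go.py 0.5863 0.1009 0.139 -102.5; python3 - <<'E'
from plant import viewer
import cv2,numpy as np
t=viewer.snapshot("top")[:,:,::-1];s=viewer.snapshot("scene")[:,:,::-1]
f=lambda a:cv2.resize(a,None,fx=4,fy=4,interpolation=cv2.INTER_CUBIC)
cv2.imwrite("pics/e.png",cv2.convertScaleAbs(np.hstack([f(t[150:280,235:345]),f(s[200:330,310:400])]),alpha=1.3))
E
```

```text
t 12.925 [0.5895 0.1039 0.1388] [-1.7973e+02  1.7000e-01 -1.0249e+02] F [11.3  2.9 -7.3] open 0.013736671690200307 30.00128298997879 j [ 29.  17. -16.   0. -56. -41.]
[0.0036, 0.0025, -0.0002] [-0.0047, 0.003, 0.0001]
```

View pics/e.png

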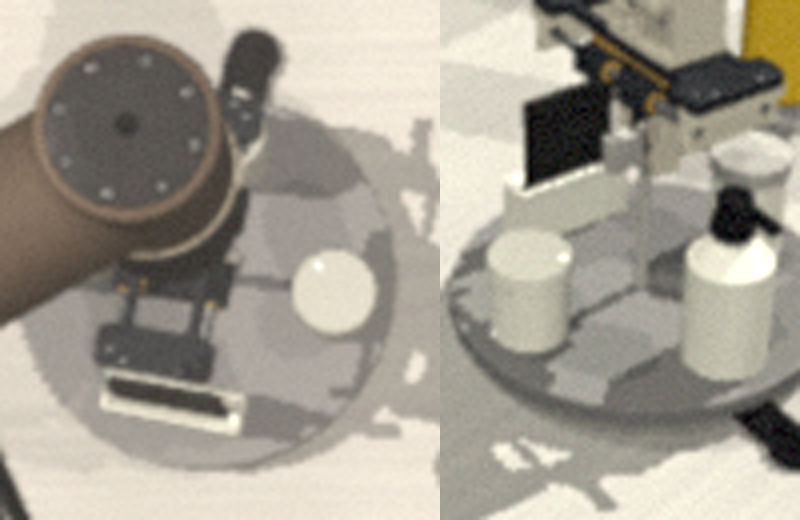

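The pump is at scene crop (735,215), in line with the tongue (775,440). From above, the slot with the scraper is at (172,401) and the tongue at (250,58). I check the angle numerically.

```bash
python3 - <<'E'
from h import *
k=lambda x,y:((x+.5)/4-.5+235,(y+.5)/4-.5+150)
a=np.array([.5866,.1015])
an=lambda p:(np.degrees(np.arctan2(*(p[:2]-a)[::-1])),np.linalg.norm(p[:2]-a))
print("slot+180",an(back("top",k(172,401),.084)),"jar+?",an(back("top",k(335,292),.1)),"tongue",an(back("top",k(251,60),.01)),an(back("top",k(258,32),.01)))
r=back("top",k(103,378),.084),back("top",k(240,430),.084)
l=back("top",k(103,407),.084)-back("top",k(240,430),.084);print("slot axis",np.degrees(np.arctan2(l[1],l[0])))
p=back("scene",((735-440+.5)/4-.5+310,(190+.5)/4-.5+200),.168);print("pump",p,an(p))
E
```

```text
slot+180 (np.float64(166.39294913972523), np.float64(0.0990390287706481)) jar+? (np.float64(-102.20919796297056), np.float64(0.09991213711957898)) tongue (np.float64(-11.678060022020842), np.float64(0.17841501115640032)) (np.float64(-12.044437920334119), np.float64(0.20123011153622272))
slot axis 79.06462896511792
pump [0.68115125 0.08331064 0.168     ] (np.float64(-10.889284974173396), np.float64(0.09628495443792907))
```

Request:
carry_out(rows=[[0,-0.002,0,0,0,0],[0,-0.002,0,0,0,0],[0,-0.002,0,0,0,0],[0,-0.002,0,0,0,0],[0,-0.002,0,0,0,0],[0,-0.002,0,0,0,0]])

```text
clock: 13.78
tool_pos: [0.5895, 0.1038, 0.1388]
orientation: [-179.9, 0.2, -102.5]
force: [1.6, 7.3, -1.3]
opening: 0.014
gripper_force: 30.0
```

```bash
python3 go.py 0.5863 0.1009 0.139 -102.5; python3 -c "
from plant import workorder;print(workorder.close_job())"
```

```text
t 13.775 [0.5895 0.1038 0.1388] [-1.7990e+02  1.5000e-01 -1.0246e+02] F [ 1.6  7.3 -1.3] open 0.01396173153952621 29.99958246946335 j [ 29.  17. -16.  -0. -56. -41.]
[0.0036, 0.0025, -0.0002] [-0.0017, 0.0027, 0.0007]
the job is handed in; nothing more can be done
None
```

I handed the job in at 13.8 s: by my measurements the scraper is seated in the slot and released, the pump is within about 2° of the pointer (the limit is about 8°), and the handle is still gripped at 30 N; no verdict was returned.

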